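# Switch off the entrance before going out

## Robot

A 6-joint arm with a two-finger parallel gripper is mounted at the origin on the work surface. World frame = base frame: x ahead of the robot, y to its left, z up, the work surface at z = 0. Lengths are in mm, angles in rad, forces in N, time in s.
With the tool pointing down it reaches from about 425 to 925 mm from the base axis. Payload 12.5 kg.
Tool frame: the origin (TCP) lies at the very end of the fingers, on their centre line; the grasp point (between the pads) lies 19 mm behind it (arm.grasp_offset is the distance from the TCP to the grasp point, in mm); z points along the fingers, y is the line along which they close (so a half turn about z gives the same grasp; the last joint's range is limited). The gripper opens to 85 mm and grips with 20 to 120 N. Pads are 22 mm wide; open, the fingers measure 114 mm over their backs; the gripper's body (76 mm by 85 mm) begins 54 mm behind the grasp point. The pads swing forward as they close: fully open they stand 13 mm farther back than shut.
Start: joints at [1.111, 0.491, 1.559, -0, 1.092, -0.106], TCP at [216.524, 586.312, 231.327] pointing down, gripper open.
Joint ranges: [-3.1, 3.1], [-0.84, 2.19], [0.05, 2.79], [-1.13, 4.28], [0.06, 2.93], [-2.69, 2.69]. Speed limits (rad/s): [2.22, 2.22, 2.79, 3.14, 3.14, 3.14].

## Interface

Orientations are given as a rotation vector (axis times angle).
In Python, from bench import arm, optics, workorder, boxes_of, silhouettes gives the robot as it stands.
- The arm moves only by the tool carry_out, never from a script. Its argument "plan" is text: rows parted by semicolons, each of 7 numbers parted by spaces: the turn, a rotation vector about the tool's x, y, z in degrees, then the shift along the tool's x, y, z in cm, then the opening, from 0 (shut) to 1 (fully open). In form: wx wy wz dx dy dz fingers; .... A call has 1 to 20 rows; each row is the pose to reach, as a shift and turn from the pose commanded when the call began, along the tool's axes at that moment; what a row does not reach only later rows make up. A row lasts 1/12 s, in which the tool goes at most 41.7 mm and 7.16 degrees, less where a joint would pass 70% of its speed; a pose out of reach is approached as far as the arm can. A call with a gripper value outside its range is refused whole. The fingers move at their own pace and stop on an object; the grip force is fixed at half the most. Time passes only in rows, so rows that repeat a pose let the fingers close. It gives the time, the measured TCP pose, the force, the opening and the grip force at its end, in the units of the state.
- arm.sense(): the state, without advancing time (a new reading comes with each control period).
- optics.read_camera(name): name is "side" or "top" or "wrist"; returns the picture (384x512x3 uint8, red, green, blue); there is no depth.
- optics.get_calibration(name): a dict with "fov_y" (degrees; the focal length in pixels is half the picture's height over the tangent of half this angle, whatever the lens; pixels are square), "cx", "cy" (the principal point, pixels), "k1" (the pictures are not rectified: a ray, as slopes to the right and down, at radius r is drawn at 1 + k1 r^2 times it, then the intrinsics apply), "R" (3x3) and "t" (3): a world point X has camera coordinates R X + t. Camera axes: x right, y down, z forward; pixel columns grow to the right and rows downward; lengths in mm; the calibration is good to about 2 mm. A picture is of the moment at which its call begins: read the wrist's pose just before it. get_calibration takes no time and is no camera call; for the wrist camera it gives the pose at the moment of the call.
- workorder.sign_off(): hands the job in; it is judged then, once.
Trained networks look in the newest picture that a camera, given by its name, has taken for a name from the list of things; names that differ only in an ending like _2 or _b are one class to them, and where a whole thing is asked for, a point or a joint stands for the part that bears it (a point fixed in the world has none). Each returns a list of dicts, best first, with "confidence" (0 to 1); they miss things now and then, are a little off and sometimes report something else, mostly with a low value. They report only what shows in the picture. A call takes as long as a camera call.
- boxes_of(target, camera): "position" ([x, y, z] in mm, in the coordinates of the camera as it stood for that picture, good to about 4 mm: the middle of the surface that is visible of it).
- silhouettes(target, camera): "pixels" (384x512 bool, what is visible of it).
The state is a dict: "time": time; "joint_pos": joint angles; "joint_velocities": joint speeds; "effort": joint torques, N m; "ee_pos": TCP position; "eef_rot": TCP orientation; "wrist_force": force on the tool from outside, world axes, zero at the start; "moment": the same for the moment, N m; "opening": opening from 0.0 (shut) to 1.0 (fully open); "finger_force": force on a finger pad.
Only numpy, scipy, OpenCV 4.12 (cv2) and the standard library are available. Lean on these libraries where they do the work, as an engineer would, in place of code of your own. Each camera call takes 0.05 s, during which the arm holds its last target. There are 200 camera calls.

## Task

Switch off the entrance before going out: with a fingertip, lightly press down first the long bar key of the shoe dryer, then the broad square key of the heater, and last the broad round key of the push light, each until it stays well down. Leave the small round door-chime key up, do not lift or push about the controls, and leave everything else on the shelf where it is.

Things in the scene. Friction and masses are not known exactly. Their poses are not given: they have to be found in the camera images.
- bar_control: Shoe-dryer control: grey oblong foot 60 x 110 mm (x, y), 28 mm tall, with one long bar-shaped white key in the middle of its top, its top 46 mm above the shelf when up. About 0.3 kg. It is loose on rubber feet and stands flat on the shelf (z = 0); origin under its centre, z up.
- square_control: Heater control: grey square foot 66 x 66 mm, 28 mm tall, with one broad square white key in the middle of its top, its top 46 mm above the shelf when up. About 0.3 kg. It is loose on rubber feet and stands flat on the shelf (z = 0); origin under its centre, z up.
- push_light: Push light: grey round foot 72 mm across, 28 mm tall, with one broad round white key in the middle of its top, its top 46 mm above the shelf when up. About 0.3 kg. It is loose on rubber feet and stands flat on the shelf (z = 0); origin under its centre, z up.
- chime_control: Door-chime control, to be left alone: grey square foot 66 x 66 mm, 28 mm tall, with one small round white key 18 mm across in the middle of its top. About 0.3 kg. It is loose on rubber feet and stands flat on the shelf (z = 0); origin under its centre, z up.
- bar_key (a joint): Key of the shoe-dryer control, 18 x 76 mm (x, y of the foot). White, slides straight down into its foot. Value: m below its upper stop; 0 to 0.0015 at the start, 0.008 fully down. Moves from about 3 N, needs about 4.5 N when nearly down, no click, stays where it is left. Fully down, from about 6 N on, the whole key gives up to 10 mm more at 1.5 N per mm and springs back. 5 mm down or more is off.
- bar_key_top (a point): Centre of the top face of bar_key; it moves with the key; z axis up.
- square_key (a joint): Key of the heater control, 38 x 38 mm. White, slides straight down into its foot. Value: m below its upper stop; 0 to 0.0015 at the start, 0.008 fully down. Moves from about 3 N, needs about 4.5 N when nearly down, no click, stays where it is left. Fully down, from about 6 N on, the whole key gives up to 10 mm more at 1.5 N per mm and springs back. 5 mm down or more is off.
- square_key_top (a point): Centre of the top face of square_key; it moves with the key; z axis up.
- round_key (a joint): Key of the push light, 52 mm across. White, slides straight down into its foot. Value: m below its upper stop; 0 to 0.0015 at the start, 0.008 fully down. Moves from about 3 N, needs about 4.5 N when nearly down, no click, stays where it is left. Fully down, from about 6 N on, the whole key gives up to 10 mm more at 1.5 N per mm and springs back. 5 mm down or more is off.
- round_key_top (a point): Centre of the top face of round_key; it moves with the key; z axis up.
- small_key (a joint): Key of the door-chime control, 18 mm across, built like the others. It must stay up.
- jar: Capped squat jar of frosted plastic, 74 mm across, 61 mm tall, loose; origin under its centre. Leave alone.
- polish_tin: Flat round steel shoe-polish tin, 72 mm across, 25 mm tall, loose; origin under its centre. Leave alone.
- scraper: Steel scraper lying flat, 132 mm long, up to 40 mm wide, 16 mm tall, loose; origin under its middle, x axis towards its blade. Leave alone.
- wiper: Pink plastic glass-wiper lying flat, 186 mm long, blade 200 mm wide, 18 mm tall, loose; origin under its middle, x axis towards its blade. Leave alone.
- shoehorn: Steel shoehorn lying flat, 180 mm long, 42 mm wide, 5 mm thick, loose; origin under its middle. Leave alone.
- key_tray: Shallow wooden key tray, 100 x 140 mm, 22 mm tall, loose; origin under its centre. Leave alone.

How it is judged (in metres and radians):
On the way, in this order (a step that is already met when the one before it is completed fails the run):
1. the long bar key is down (value of joint bar_key above 0.005 m), for 0.1 s.
2. then the square key is down (value of joint square_key above 0.005 m), for 0.1 s.
3. then the broad round key is down (value of joint round_key above 0.005 m), for 0.1 s.
At the end, for the whole second after the job is handed in: The bar, square and broad round keys are each at least 5 mm down (of 8 mm), the small door-chime key is up (less than 4 mm down), and all four controls stand flat and at rest within 25 mm of where they began (value of joint each of bar_key, square_key, round_key above 0.005 m and value of joint small_key below 0.004 m and distance of each of bar_control, square_control, push_light, chime_control from where it was at the start of the episode below 0.025 m and angle between each of bar_control, square_control, push_light, chime_control's own z axis and vertical below 0.1 rad and linear speed of each of bar_control, square_control, push_light, chime_control below 0.02 m/s); the robot touches nothing.
It fails at once if a key was pressed before its turn ((value of joint square_key above 0.004 m and value of joint bar_key below 0.005 m) or (value of joint round_key above 0.004 m and value of joint square_key below 0.005 m)).
It fails at once if the door-chime key was pressed (value of joint small_key above 0.004 m).
It fails at once if a control was pressed with more than 22 N (contact force between any of the fingers, the arm and bar_control above 22 N or contact force between any of the fingers, the arm and square_control above 22 N or contact force between any of the fingers, the arm and push_light above 22 N or contact force between any of the fingers, the arm and chime_control above 22 N).
It fails at once if a control was lifted more than 10 mm or shifted more than 25 mm (height (world z) of any of bar_control, square_control, push_light, chime_control above 0.01 m or distance of any of bar_control, square_control, push_light, chime_control from where it was at the start of the episode above 0.025 m).
It fails at once if another thing on the shelf was moved more than 20 mm (distance of any of jar, polish_tin, scraper, wiper, shoehorn, key_tray from where it was at the start of the episode above 0.02 m).
It also fails if it takes over 43 s, if anything falls off the work surface, if the arm or the gripper's body presses on something with over 40 N, if the wrist force passes 120 N, or if a joint passes its speed limit or range.

## Working session

There is one attempt and no reset: what is moved stays moved. The work goes in short steps, Python scripts to look and compute and a tool call to move; the robot and the scene stay as the last step left them, time stands still between calls to the robot, and variables do not carry over. Pictures are saved under pics/ and viewed, at most 10 in all, crops included, and the job is handed in when it is done.

Besides the shell and the picture viewer there is one more tool, called after "Call:" by a JSON object that holds its "op" and its "data". carry_out: Moves the arm, as the interface text tells. Its arguments: {"type":"object","properties":{"plan":{"type":"string"}},"required":["plan"]}

```bash
mkdir -p pics; cat > h.py <<'E'
import numpy as np, cv2
from bench import arm, optics, workorder, boxes_of, silhouettes
def ray_to_plane(name,px,z,c=None):
    c=c or optics.get_calibration(name)
    f=192/np.tan(np.radians(c['fov_y'])/2)
    d=np.array([(px[0]-c['cx'])/f,(px[1]-c['cy'])/f]); u=d.copy()
    for _ in range(30): u=d/(1+c['k1']*(u@u))
    R=np.array(c['R']);t=np.array(c['t']); C=-R.T@t; v=R.T@np.array([u[0],u[1],1])
    return C+v*(z-C[2])/v[2]
def world(name,p):
    c=optics.get_calibration(name); return np.array(c['R']).T@(np.array(p)-np.array(c['t']))
E
python3 - <<'E'
from h import *
for n in ['top','side']:
    im=optics.read_camera(n); cv2.imwrite(f'pics/{n}1.png',im[:,:,::-1])
    for t in ['bar_control','square_control','push_light','chime_control','jar','bar_key','square_key','round_key','small_key']:
        for b in boxes_of(t,n)[:3]: print(n,t,round(b['confidence'],2),world(n,b['position']).round(0))
print(arm.sense())
E
```

```text
top bar_control 0.65 [461. 323.  26.]
top bar_control 0.58 [484. -64.  27.]
top square_control 0.95 [460. 324.  25.]
top push_light 0.56 [637.  84.  43.]
top push_light 0.42 [485. -65.  27.]
top chime_control 0.92 [ 627. -273.   27.]
top jar 0.73 [613. 265.  63.]
top jar 0.34 [783. 104.   3.]
top bar_key 0.47 [484. -64.  48.]
top square_key 0.83 [462. 333.  46.]
top round_key 0.59 [635.  82.  40.]
top small_key 0.6 [483. -65.  25.]
top small_key 0.58 [ 623. -275.   49.]
side bar_control 0.59 [481. -82.  30.]
side square_control 0.69 [452. 316.  26.]
side push_light 0.67 [637.  67.  35.]
side chime_control 0.6 [ 619. -287.   33.]
side jar 0.94 [609. 245.  52.]
side bar_key 0.43 [483. -68.  46.]
side square_key 0.56 [455. 317.  48.]
side round_key 0.7 [ 619. -286.   33.]
side round_key 0.69 [481. -83.  32.]
side round_key 0.5 [640.  79.  45.]
side small_key 0.62 [ 628. -279.   46.]
side small_key 0.58 [450. 316.  46.]
{'time': 1.0, 'joint_pos': array([ 1.11141743e+00,  4.90876677e-01,  1.55890786e+00, -1.23950844e-05,
        1.09169122e+00, -1.05560539e-01]), 'joint_velocities': array([-8.38102997e-04,  6.51323923e-04, -1.33228472e-03,  2.35496060e-04,
        1.41154755e-03,  9.93860524e-05]), 'effort': array([-1.98863228e-03, -6.18300819e+01, -2.61826783e+01, -2.81250450e-04,
        5.89078463e-04, -7.59381550e-06]), 'ee_pos': array([216.51545218, 586.31273526, 231.33872967]), 'eef_rot': array([5.52865664e-01, 3.09251885e+00, 1.71533162e-04]), 'wrist_force': array([ 0.06627054, -0.57473956,  0.52700956]), 'moment': array([-0.03063424,  0.01665765,  0.03382939]), 'finger_force': 0.0, 'opening': 1.0007956801988225}
```

View pics/top1.png

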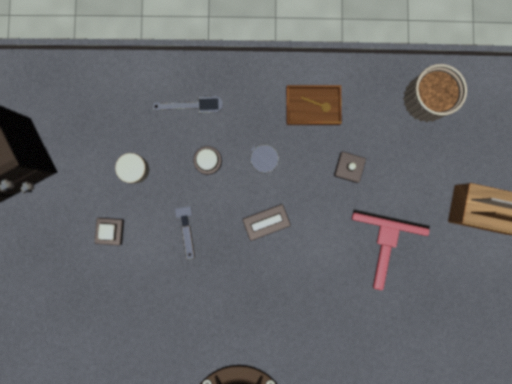

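View pics/side1.png

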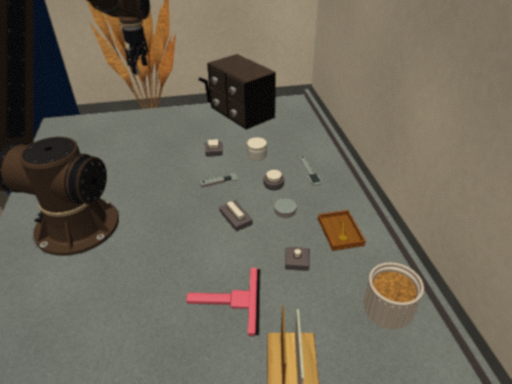

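The top picture shows the bar key at about (266,222), the square key at (107,232), the push light at (207,159) and the chime at (351,167). The plain white disc at (130,168) is the jar. The side view shows the same layout. Next I'll fix the key centres from their white tops in both views.

```bash
cat > m.py <<'E'
from h import *
g={'bar':(484,-65),'sq':(460,325),'rd':(637,80)}
for n in ['top','side']:
    im=cv2.imread(f'pics/{n}1.png').astype(int); c=optics.get_calibration(n)
    m=(im.min(2)>150).astype(np.uint8)
    k,lab,st,ce=cv2.connectedComponentsWithStats(m)
    for i in range(1,k):
        if not 8<st[i,4]<600: continue
        w=ray_to_plane(n,ce[i],45,c)
        for q,p in g.items():
            if np.hypot(*(w[:2]-p))<40:
                pts=np.argwhere(lab==i)[:,::-1]
                W=np.array([ray_to_plane(n,x,45,c)[:2] for x in pts]); W-=W.mean(0)
                v=np.linalg.svd(W,full_matrices=False)[2][0]
                print(n,q,st[i,4],ce[i].round(1),w.round(1),W.std(0).round(1),'long axis deg',np.degrees(np.arctan2(v[1],v[0])).round(0))
E
python3 m.py
python3 - <<'E'
from scipy.spatial.transform import Rotation as R
from h import *
s=arm.sense(); print(R.from_rotvec(s['eef_rot']).as_matrix().round(3))
E
```

```text
top rd 309 [206.3 158.9] [638.8  84.4  45. ] [12.1 12.4] long axis deg -102.0
top bar 194 [266.3 222.2] [484.2 -65.4  45. ] [ 8.6 19.7] long axis deg -69.0
top sq 208 [105.6 231.7] [456.8 328.9  45. ] [10.1 10.3] long axis deg -68.0
side sq 43 [212.8 141.9] [456.4 333.4  45. ] [ 9.4 10. ] long axis deg -55.0
side rd 93 [273.5 173.9] [637.8  88.   45. ] [11.8 12.3] long axis deg -103.0
side bar 76 [234.9 208.6] [483.  -64.1  45. ] [ 8.8 19.4] long axis deg -68.0
[[-0.938  0.346  0.   ]
 [ 0.346  0.938  0.   ]
 [-0.     0.    -1.   ]]
```

Call:
{"op": "carry_out", "data": {"plan": "0 0 0 -34.6 -17.7 8 0;0 0 0 -34.6 -17.7 8 0;0 0 0 -34.6 -17.7 8 0;0 0 0 -34.6 -17.7 8 0;0 0 0 -34.6 -17.7 8 0;0 0 0 -34.6 -17.7 8 0;0 0 0 -34.6 -17.7 8 0;0 0 0 -34.6 -17.7 8 0;0 0 0 -34.6 -17.7 8 0;0 0 0 -47.6 -51.8 12 0;0 0 0 -47.6 -51.8 12 0;0 0 0 -47.6 -51.8 12 0;0 0 0 -47.6 -51.8 12 0;0 0 0 -47.6 -51.8 12 0;0 0 0 -47.6 -51.8 12 0;0 0 0 -47.6 -51.8 12 0;0 0 0 -47.6 -51.8 12 0;0 0 0 -47.6 -51.8 12 0;0 0 0 -47.6 -51.8 12 0;0 0 0 -47.6 -51.8 12 0"}}

```text
time: 2.67
ee_pos: [483.7, -67.0, 111.0]
eef_rot: [-0.559, -3.091, -0.0]
wrist_force: [-0.1, 1.1, 0.9]
opening: 0.002
finger_force: 0.0
```

```bash
python3 - <<'E'
from h import *
im=optics.read_camera('wrist'); c=optics.get_calibration('wrist'); s=arm.sense()
f=192/np.tan(np.radians(c['fov_y'])/2)
X=np.array(c['R'])@s['ee_pos']+np.array(c['t']); print('tcp px',X[:2]/X[2]*f+[c['cx'],c['cy']],s['ee_pos'])
for b in boxes_of('bar_key','wrist')[:2]: print(b['confidence'],world('wrist',b['position']))
cv2.imwrite('pics/w1.png',im[:,:,::-1])
E
```

```text
tcp px [257.2022334  260.63198177] [483.50275393 -65.33960238 111.17752887]
0.65 [480.20180789 -61.40694103  44.83005506]
```

View pics/w1.png

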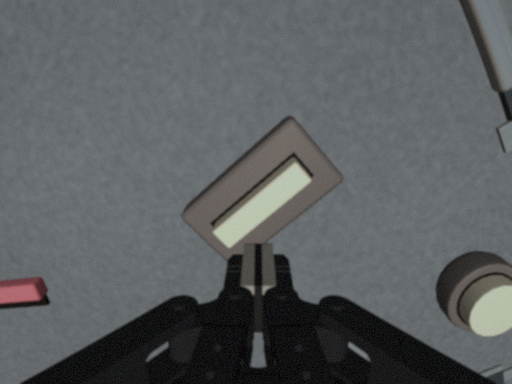

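The wrist view shows the whole bar key, centred near (263,205), with the fingertips at about (257,260). I'll project that centre onto the key plane.

```bash
python3 - <<'E'
from h import *
im=cv2.imread('pics/w1.png').astype(int)
k,l,st,ce=cv2.connectedComponentsWithStats((im.min(2)>130).astype(np.uint8))
for i in range(1,k):
    if st[i,4]>300: print(st[i,4],ce[i],ray_to_plane('wrist',ce[i],45.5))
E
```

```text
2646 [262.18594104 205.04195011] [481.26210059 -60.01005929  45.5       ]
1693 [492.64441819 312.20673361] [634.65179386  83.65240261  45.5       ]
```

Call:
{"op": "carry_out", "data": {"plan": "0 0 0 0.07 0.2 2.5 0;0 0 0 0.07 0.2 4.5 0;0 0 0 0.07 0.2 5.5 0;0 0 0 0.07 0.2 6.0 0;0 0 0 0.07 0.2 6.2 0;0 0 0 0.07 0.2 6.35 0;0 0 0 0.07 0.2 6.5 0;0 0 0 0.07 0.2 6.6 0;0 0 0 0.07 0.2 6.7 0;0 0 0 0.07 0.2 6.8 0;0 0 0 0.07 0.2 6.9 0;0 0 0 0.07 0.2 6.9 0;0 0 0 0.07 0.2 6.9 0"}}

```text
time: 3.85
ee_pos: [483.8, -62.4, 42.4]
eef_rot: [0.553, 3.092, 0.0]
wrist_force: [1.4, 0.5, 3.3]
opening: -0.002
finger_force: 1.4
```

Contact is at about 3 N, as expected. I'll keep going down.

Call:
{"op": "carry_out", "data": {"plan": "0 0 0 0 0 0.1 0;0 0 0 0 0 0.2 0;0 0 0 0 0 0.3 0;0 0 0 0 0 0.4 0;0 0 0 0 0 0.5 0;0 0 0 0 0 0.57 0;0 0 0 0 0 0.57 0;0 0 0 0 0 0.57 0"}}

```text
time: 4.52
ee_pos: [483.8, -62.4, 36.7]
eef_rot: [0.553, 3.092, 0.0]
wrist_force: [0.6, 0.6, 6.6]
opening: -0.001
finger_force: 3.8
```

Call:
{"op": "carry_out", "data": {"plan": "0 0 0 0 0 -2 0;0 0 0 0 0 -5 0;0 0 0 0 0 -7.4 0;0 0 0 16.1 35.9 -7.4 0;0 0 0 16.1 35.9 -7.4 0;0 0 0 16.1 35.9 -7.4 0;0 0 0 16.1 35.9 -7.4 0;0 0 0 16.1 35.9 -7.4 0;0 0 0 16.1 35.9 -7.4 0;0 0 0 16.1 35.9 -7.4 0;0 0 0 16.1 35.9 -7.4 0;0 0 0 16.1 35.9 -7.4 0;0 0 0 16.1 35.9 -7.4 0;0 0 0 16.1 35.9 -7.4 0;0 0 0 16.1 35.9 -7.4 0"}}

```text
time: 5.77
ee_pos: [456.1, 330.7, 109.9]
eef_rot: [-0.549, -3.092, 0.002]
wrist_force: [-0.3, -0.3, -0.8]
opening: 0.002
finger_force: 0.0
```

```bash
cat > w.py <<'E'
from h import *
import sys
im=optics.read_camera('wrist'); cv2.imwrite(f'pics/{sys.argv[1]}.png',im[:,:,::-1]); print(arm.sense()['ee_pos'])
k,l,st,ce=cv2.connectedComponentsWithStats((im.min(2)>130).astype(np.uint8))
for i in range(1,k):
    if st[i,4]>300: print(st[i,4],ce[i],ray_to_plane('wrist',ce[i],45.5))
im=optics.read_camera('top'); cv2.imwrite(f'pics/{sys.argv[1]}t.png',im[:,:,::-1])
E
python3 w.py w2
```

```text
[456.39716788 329.74842797 110.01443075]
2842 [256.49049965 208.74419423] [454.8202682  329.64923209  45.5       ]
```

View pics/w2.png

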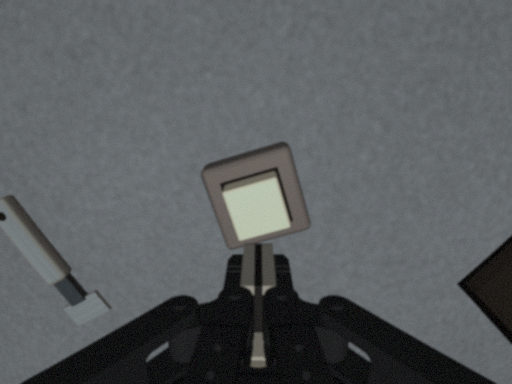

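The wrist view shows the square key centred at (256,209), which puts it at (455,330), directly below the tip. I'll press it in two stages.

Call:
{"op": "carry_out", "data": {"plan": "0 0 0 0 0 2.5 0;0 0 0 0 0 4.5 0;0 0 0 0 0 5.5 0;0 0 0 0 0 6.0 0;0 0 0 0 0 6.2 0;0 0 0 0 0 6.35 0;0 0 0 0 0 6.5 0;0 0 0 0 0 6.6 0;0 0 0 0 0 6.7 0;0 0 0 0 0 6.8 0;0 0 0 0 0 6.9 0;0 0 0 0 0 6.9 0"}}

```text
time: 6.87
ee_pos: [457.2, 330.3, 41.8]
eef_rot: [0.553, 3.092, 0.001]
wrist_force: [0.8, -0.0, 3.4]
opening: -0.001
finger_force: 1.5
```

Call:
{"op": "carry_out", "data": {"plan": "0 0 0 0 0 0.1 0;0 0 0 0 0 0.2 0;0 0 0 0 0 0.3 0;0 0 0 0 0 0.4 0;0 0 0 0 0 0.45 0;0 0 0 0 0 0.45 0;0 0 0 0 0 0.45 0"}}

```text
time: 7.45
ee_pos: [457.2, 330.3, 37.3]
eef_rot: [0.553, 3.092, 0.001]
wrist_force: [1.8, -0.5, 6.6]
opening: 0.001
finger_force: 3.4
```

Call:
{"op": "carry_out", "data": {"plan": "0 0 0 0 0 -2 0;0 0 0 0 0 -5 0;0 0 0 0 0 -7.4 0;0 0 0 -25.4 -16.8 -7.4 0;0 0 0 -25.4 -16.8 -7.4 0;0 0 0 -25.4 -16.8 -7.4 0;0 0 0 -25.4 -16.8 -7.4 0;0 0 0 -25.4 -16.8 -7.4 0;0 0 0 -25.4 -16.8 -7.4 0;0 0 0 -25.4 -16.8 -7.4 0;0 0 0 -25.4 -16.8 -7.4 0;0 0 0 -25.4 -16.8 -7.4 0;0 0 0 -25.4 -16.8 -7.4 0;0 0 0 -25.4 -16.8 -7.4 0"}}

```text
time: 8.62
ee_pos: [635.9, 85.7, 110.7]
eef_rot: [-0.551, -3.091, -0.0]
wrist_force: [-0.1, 0.4, -0.7]
opening: 0.001
finger_force: 0.0
```

```bash
python3 w.py w3
```

```text
[635.99312945  85.99178371 110.91615873]
2431 [498.85150144  88.06540518] [611.43431298 257.78064147  45.5       ]
4089 [258.00611396 210.09757887] [635.99519504  86.45423486  45.5       ]
```

View pics/w3.png

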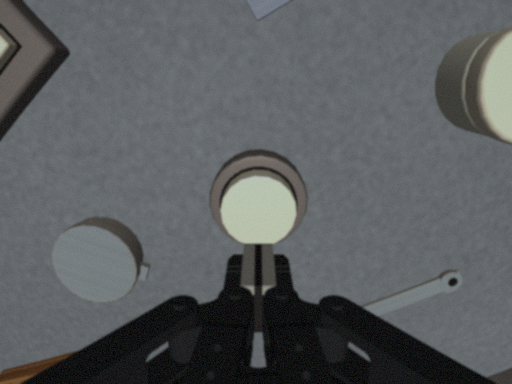

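The round key is centred at (258,210), which puts it at (636,86), directly under the tip. Pressing it now.

Call:
{"op": "carry_out", "data": {"plan": "0 0 0 0 0 2.5 0;0 0 0 0 0 4.5 0;0 0 0 0 0 5.5 0;0 0 0 0 0 6.0 0;0 0 0 0 0 6.2 0;0 0 0 0 0 6.35 0;0 0 0 0 0 6.5 0;0 0 0 0 0 6.6 0;0 0 0 0 0 6.7 0;0 0 0 0 0 6.8 0;0 0 0 0 0 6.9 0;0 0 0 0 0 6.9 0"}}

```text
time: 9.72
ee_pos: [637.3, 84.6, 42.4]
eef_rot: [0.553, 3.092, 0.0]
wrist_force: [0.8, 0.3, 3.9]
opening: -0.001
finger_force: 1.5
```

Call:
{"op": "carry_out", "data": {"plan": "0 0 0 0 0 0.1 0;0 0 0 0 0 0.2 0;0 0 0 0 0 0.3 0;0 0 0 0 0 0.4 0;0 0 0 0 0 0.5 0;0 0 0 0 0 0.5 0;0 0 0 0 0 0.5 0"}}

```text
time: 10.3
ee_pos: [637.3, 84.6, 37.4]
eef_rot: [0.553, 3.092, 0.0]
wrist_force: [0.3, 0.1, 7.5]
opening: -0.002
finger_force: 3.4
```

Call:
{"op": "carry_out", "data": {"plan": "0 0 0 0 0 -1 0;0 0 0 0 0 -4 0;0 0 0 0 0 -8 0;0 0 0 0 0 -12 0;0 0 0 0 0 -15 0;0 0 0 0 0 -15 0;0 0 0 0 0 -15 0;0 0 0 0 0 -15 0"}}

```text
time: 10.97
ee_pos: [636.3, 84.5, 186.3]
eef_rot: [-0.553, -3.091, 0.0]
wrist_force: [0.2, -0.1, -0.7]
opening: -0.001
finger_force: 0.0
```

```bash
python3 w.py w4; sed -i "s/{n}1.png/{n}4.png/" m.py; python3 - <<'E'
from h import *
for n in ['top','side']: cv2.imwrite(f'pics/{n}4.png',optics.read_camera(n)[:,:,::-1])
a=cv2.imread('pics/w4.png'); b=cv2.imread('pics/side4.png')[120:280,180:330]
cv2.imwrite('pics/c4.png',cv2.resize(b,None,fx=4,fy=3.75))
E
python3 m.py
```

```text
[636.25703932  84.49493133 185.74033729]
5828 [464.41729581  79.70504461] [614.3797193  277.92276878  45.5       ]
1513 [37.3892928  73.54395241] [484.53578734 -57.42725372  45.5       ]
2380 [259.09327731 176.21806723] [634.42386402  86.55953618  45.5       ]
top bar 241 [266.4 222.2] [484.4 -65.5  45. ] [ 9.5 20.2] long axis deg -68.0
top sq 246 [106.4 231.4] [457.5 327.1  45. ] [11. 11.] long axis deg -50.0
side sq 47 [212.9 143.5] [455.7 322.4  45. ] [ 9.5 10.8] long axis deg -121.0
side rd 94 [273.4 175.5] [635.4  79.4  45. ] [12.2 11.7] long axis deg 21.0
side bar 77 [234.9 210. ] [482.  -70.8  45. ] [ 8.4 18.7] long axis deg -68.0
```

View pics/c4.png

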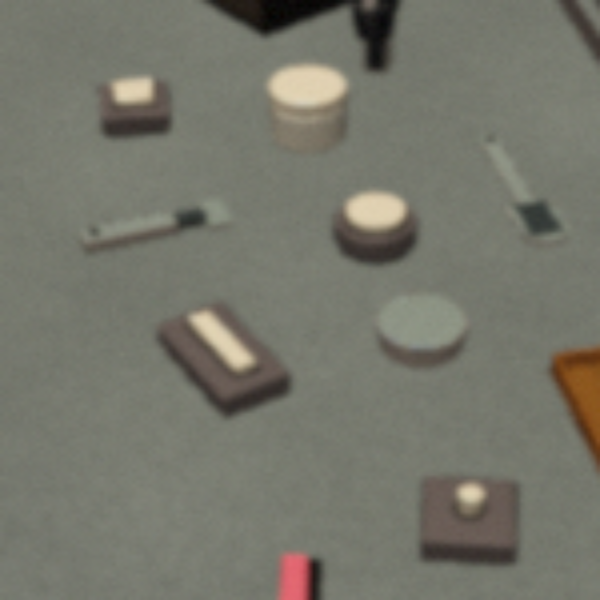

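The crop shows the three keys sunk and the chime key still up. In the side view the three keys sit about 1.5 px lower than at the start, which matches roughly 7–8 mm of travel. The arm is clear, so I'll hand in.

```bash
python3 -c "
from bench import workorder
print(workorder.sign_off())"
```

```text
the job is handed in; nothing more can be done
None
```

I pressed the bar, square and broad round keys down in that order, with at most about 7.5 N at the wrist; the last side picture shows all three down and the chime key up, and the job is handed in, though sign-off gave no verdict.

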